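# Unlatch the specimen cage and hold its gate wide

## Robot

A 6-joint arm with a two-finger parallel gripper is mounted at the origin on a cart in front of the work surface, level with it; the furniture and walls round the work are solid. World frame = base frame: x ahead of the robot, y to its left, z up, the work surface at z = 0. Lengths are in m, angles in rad, forces in N, time in s.
With the tool pointing down it reaches from about 0.225 to 0.875 m from the base axis. Payload 3.4 kg.
Tool frame: the origin (TCP) lies between the finger pads; the fingertips stand 25 mm ahead of it and the grasp point (between the pads) lies 6 mm ahead of it; z points along the fingers, y is the line along which they close (so a half turn about z gives the same grasp; the last joint's range is limited). The gripper opens to 85 mm and grips with 20 to 120 N. Pads are 22 mm wide; open, the fingers measure 114 mm over their backs; the gripper's body (76 mm by 85 mm) begins 54 mm behind the grasp point. The pads swing forward as they close: fully open they stand 13 mm farther back than shut.
Start: joints at [1.085, 0.276, 1.505, -0, 1.361, -0.121], TCP at [0.205, 0.537, 0.224] pointing down, gripper open.
Joint ranges: [-2.89, 2.89], [-0.75, 2.08], [0.22, 2.7], [-1.18, 4.32], [0.11, 2.71], [-2.7, 2.7]. Speed limits (rad/s): [2.57, 2.57, 3.14, 3.14, 3.14, 3.14].

## Interface

Orientations are given as a unit quaternion [w, x, y, z].
In Python, from rig import manip, cams, ticket gives the robot as it stands.
- The arm moves only by the tool step_arm, never from a script. Its argument "increments" is a list of rows, each an object with "dp": the shift along the world's x, y, z each as a share of 0.2 m, from -1 to 1, a list of three; "yaw": the turn about the world's z as a share of 0.15 rad, from -1 to 1; "grip": the opening, from 0 (shut) to 1 (fully open). In form: [{"dp": [tx, ty, tz], "yaw": yaw, "grip": grip}, ...]. A call has 1 to 5 rows; each row shifts and turns the commanded pose from where the row before left it; what a row does not reach is not made up. A row lasts 1/8 s, in which the tool goes at most 62.5 mm and 10.7 degrees, less where a joint would pass 70% of its speed; a pose out of reach is approached as far as the arm can. A call with a number of a shift or a turn outside -1 to 1 is refused whole. A call with a gripper value outside its range is refused whole. The fingers move at their own pace and stop on an object; "squeeze" is the grip in N (left out, the last holds). Time passes only in rows, so rows that do not move let the fingers close. It gives the time, the measured TCP pose, the force, the opening and the grip force at its end, in the units of the state.
- manip.get_state(): the state, without advancing time (a new reading comes with each control period).
- cams.get_image(name): name is "side" or "top" or "wrist"; returns the picture (384x512x3 uint8, blue, green, red); there is no depth.
- cams.get_calibration(name): a dict with "fx", "fy", "cx", "cy" (pixels), "k1" (the pictures are not rectified: a ray, as slopes to the right and down, at radius r is drawn at 1 + k1 r^2 times it, then the intrinsics apply), "extrinsics" (4x4, takes a point from camera to world coordinates). Camera axes: x right, y up, looking along -z (the intrinsics and any distortion apply to the point x, -y, -z); pixel columns grow to the right and rows downward; lengths in m; the calibration is good to about 2 mm. A picture is of the moment at which its call begins: read the wrist's pose just before it. get_calibration takes no time and is no camera call; for the wrist camera it gives the pose at the moment of the call.
- ticket.sign_off(): hands the job in; it is judged then, once.
The state is a dict: "clock": time; "qpos": joint angles; "qd": joint speeds; "effort": joint torques, N m; "position": TCP position; "ee_rot": TCP orientation; "contact_force": force on the tool from outside, world axes, zero at the start; "moment": the same for the moment, N m; "width": finger opening in m; "gripper_force": force on a finger pad.
Only numpy, scipy, OpenCV 4.12 (cv2) and the standard library are available. Lean on these libraries where they do the work, as an engineer would, in place of code of your own. Each camera call takes 0.05 s, during which the arm holds its last target. There are 200 camera calls.

## Task

I need both hands to lift the sample out of the clear cage: please open it for me. Squeeze the two pads of the red catch fully in first and then those of the yellow catch, swing the gate out by its blue handle past its detent until it stands at a right angle to the front or wider, and finish while still holding it there, because it swings back when let go. Leave the sample in the cage and everything lying on the bench alone.

Things in the scene. Friction and masses are not known exactly. Their poses are not given: they have to be found in the camera images.
- cage: Small clear-walled specimen cage with aluminium floor and flat roof, 130 mm deep (x), 150 mm wide (y), 100 mm high, fixed to the bench. Origin at the centre of its underside; the front with the gate looks to its own -x, z is up. A sample cap on a porous stone stands inside.
- catch_red_grip (a point): Midway between the two red finger pads of the red catch on the cage roof, 17 mm above the roof. Each pad: 24 mm long, 6 mm thick, from 5 to 29 mm above the roof; 30 mm over both outer faces as found, 14 mm squeezed in. Axes are the cage's: squeeze along y. 28 mm free to the pads of the other catch; which colour is on which side changes. Low arms run from it forward to barbs that lock the gate.
- catch_yellow_grip (a point): Midway between the two yellow finger pads of the yellow catch on the cage roof, 17 mm above the roof. Each pad: 24 mm long, 6 mm thick, from 5 to 29 mm above the roof; 30 mm over both outer faces as found, 14 mm squeezed in. Axes are the cage's: squeeze along y. 28 mm free to the pads of the other catch; which colour is on which side changes. Low arms run from it forward to barbs that lock the gate.
- catch_red_left (a joint): How far the left pad (at +y of the catch) of the red catch is pushed in, in m: 0 = out and locking (as found), 0.008 = pushed fully in, towards the middle of its catch. It needs about 3 N to slide and stays where it is left.
- catch_red_right (a joint): How far the right pad (at -y of the catch) of the red catch is pushed in, in m: 0 = out and locking (as found), 0.008 = pushed fully in, towards the middle of its catch. It needs about 3 N to slide and stays where it is left.
- catch_yellow_left (a joint): How far the left pad (at +y of the catch) of the yellow catch is pushed in, in m: 0 = out and locking (as found), 0.008 = pushed fully in, towards the middle of its catch. It needs about 3 N to slide and stays where it is left.
- catch_yellow_right (a joint): How far the right pad (at -y of the catch) of the yellow catch is pushed in, in m: 0 = out and locking (as found), 0.008 = pushed fully in, towards the middle of its catch. It needs about 3 N to slide and stays where it is left.
- gate_handle (a point): Middle of the handle's grip: an upright round blue bar, 15 mm in diameter, on the gate's front, 142 mm above the bench. It is clear all round from 118 mm (tops of the gate's keepers) to its round top at 167 mm above the bench; it can be pinched from above in any direction and turns in the fingers as the gate swings.
- gate_hinge (a point): Point on the gate's upright hinge axis, at the height of gate_handle, at the front right (-x, -y) corner of the cage. The handle circles about it at 91 mm.
- gate (a joint): Gate angle, rad: 0 shut, grows as the free (left, +y) edge swings out from the front, anticlockwise seen from above; stop at 1.75. A spring pulls it shut (0.7 N at the handle when shut, 1.7 N when wide); a sprung detent resists between 0.5 and 0.95 (some 5 N at the handle). Let go when wide, it falls back to about 0.9 and stays there. Each catch not squeezed blocks it.
- spanner_2: Steel open-ended spanner, 150 x 22 x 6 mm, lying near the front edge of the bench. Bystander.
- ptfe_tape: Small black roll of tape, 59 mm across, 19 mm high. Bystander behind the cage.
- dial_gauge: Round dial gauge with its stem, 126 x 60 x 24 mm. Bystander between the brown pressure controllers.
- weight_b: Small brass weight with a neck, 28 mm across, 34 mm high. Bystander behind the cage.
- brush: Flat brush with wooden handle, 198 x 39 x 11 mm. Bystander lying next to the spanner, in front of the cage.
- sample_cap: Aluminium sample cap, 62 mm across, 36 mm high, with a short brass stub, on the stone inside the cage. To be left alone.
- stone_2: Grey porous stone disc, 62 mm across, 10 mm thick, under the cap inside the cage. To be left alone.

How it is judged:
By the outcome, as a careful person would: the job done as asked, in the order asked, and still so for the second after the job is handed in, while the arm keeps its last pose, push and grip.
It also fails if it takes over 64 s, if anything falls off the work surface, if the arm or the gripper's body presses on something with over 40 N, if the wrist force passes 120 N, or if a joint passes its speed limit or range.

## Working session

There is one attempt and no reset: what is moved stays moved. The work goes in short steps, Python scripts to look and compute and a tool call to move; the robot and the scene stay as the last step left them, time stands still between calls to the robot, and variables do not carry over. Pictures are saved under pics/ and viewed, at most 10 in all, crops included, and the job is handed in when it is done.

Besides the shell and the picture viewer there is one more tool, called after "Call:" in YAML: its name, and indented under it one key for each argument. step_arm: Moves the arm, as the interface text tells. Shift numbers are shares of 0.2 m and turn numbers shares of 0.15 rad, none past 1 either way. Its arguments: {"type":"object","properties":{"increments":{"type":"array"},"squeeze":{"type":"number"}},"required":["increments"]}

```bash
mkdir -p pics; ls; python3 - <<'E'
from rig import manip,cams
import cv2,numpy as np
s=manip.get_state();print(s)
a=cams.get_image("top");b=cams.get_image("side")
cv2.imwrite("pics/top0.png",a);cv2.imwrite("pics/side0.png",b)
for n in("top","side","wrist"):print(n,cams.get_calibration(n))
E
```

```text
pics
{'clock': 0.0, 'qpos': array([ 1.08501503e+00,  2.76596479e-01,  1.50617595e+00,  2.77474685e-05,
        1.36070801e+00, -1.20996366e-01]), 'qd': array([-0.00136869,  0.00070992, -0.00178752, -0.00036122, -0.00157027,
       -0.00050787]), 'effort': array([ 1.22489717e-03, -4.16773117e+01, -2.45809346e+01, -3.91421836e-04,
        1.06375921e-02, -5.81654362e-06]), 'position': array([0.20485802, 0.53666413, 0.22332183]), 'ee_rot': array([-2.94939999e-04,  1.81385650e-01,  9.83411590e-01, -8.96731855e-04]), 'contact_force': array([-0.04810044, -0.50958044,  0.64538779]), 'moment': array([-0.01747624,  0.09313002,  0.01884769]), 'gripper_force': 0.0, 'width': 0.08542049144454222}
top {'fx': 379.5163029740776, 'fy': 379.5163029740776, 'cx': 254.78991418432372, 'cy': 188.69744781666859, 'k1': -0.09767044943178932, 'extrinsics': array([[ 0.01524744,  0.98417971, -0.17651578,  0.37996128],
       [-0.999827  ,  0.01688797,  0.0077953 , -0.22846983],
       [ 0.01065297,  0.17636639,  0.98426694,  1.02758958],
       [ 0.        ,  0.        ,  0.        ,  1.        ]])}
side {'fx': 399.2833282056203, 'fy': 399.2833282056203, 'cx': 249.14462849698768, 'cy': 194.49776724034294, 'k1': -0.03578738572326554, 'extrinsics': array([[ 0.94074529,  0.21217956, -0.2645338 ,  0.30770618],
       [-0.33838645,  0.63842103, -0.69131266, -0.84341404],
       [ 0.02220153,  0.73986379,  0.67239026,  0.691742  ],
       [ 0.        ,  0.        ,  0.        ,  1.        ]])}
wrist {'fx': 338.18300408109246, 'fy': 338.18300408109246, 'cx': 256.06506173162586, 'cy': 189.91963786986008, 'k1': -0.09017317759887328, 'extrinsics': array([[ 0.3573593 , -0.89728652, -0.25917414,  0.13911646],
       [ 0.93396606,  0.34293245,  0.10052236,  0.56216611],
       [-0.00131813, -0.27798245,  0.96058525,  0.37315438],
       [ 0.        ,  0.        ,  0.        ,  1.        ]])}
```

View pics/top0.png

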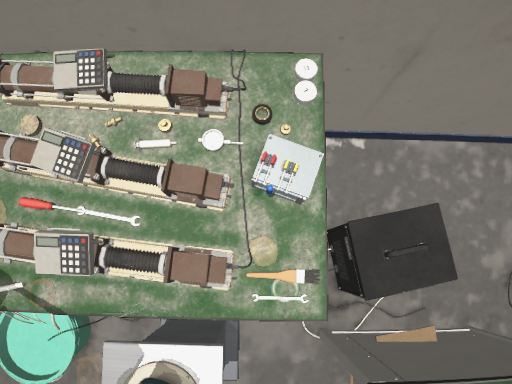

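View pics/side0.png

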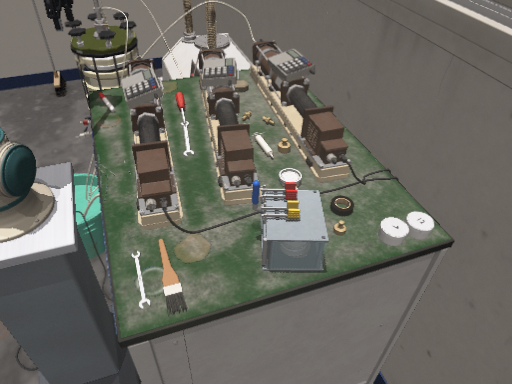

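The top view shows the cage near (288,168), with red pads at about (268,159), yellow pads at about (290,167) and the blue handle at about (270,189). The side view shows the same layout: red at +y, yellow at -y, handle at the front left.

```bash
cat > h.py <<'E'
import cv2,numpy as np
from rig import manip,cams
def ray(c,uv):
    K=np.array([[c["fx"],0,c["cx"]],[0,c["fy"],c["cy"]],[0,0,1]])
    p=cv2.undistortPoints(np.float64([[uv]]),K,np.array([c["k1"],0,0,0]))[0,0]
    E=c["extrinsics"];return E[:3,3],E[:3,:3]@np.array([p[0],-p[1],-1])
def onz(c,uv,z):
    o,d=ray(c,uv);return o+d*(z-o[2])/d[2]
def meet(r1,r2):
    A=np.array([r1[1],-r2[1]]).T;t=np.linalg.lstsq(A,r2[0]-r1[0],rcond=None)[0]
    p,q=r1[0]+t[0]*r1[1],r2[0]+t[1]*r2[1];return (p+q)/2,np.linalg.norm(p-q)
HS={"red":((0,150,90),(8,255,255)),"yellow":((22,140,120),(34,255,255)),"blue":((100,140,50),(125,255,255))}
def blobs(im,col,amin=8):
    m=cv2.inRange(cv2.cvtColor(im,cv2.COLOR_BGR2HSV),*HS[col])
    n,l,s,c=cv2.connectedComponentsWithStats(m)
    return [(int(s[i,4]),c[i].round(1).tolist(),s[i,:4].tolist()) for i in range(1,n) if s[i,4]>=amin],m
E
python3 - <<'E'
from h import *
t=cv2.imread("pics/top0.png");s=cv2.imread("pics/side0.png")
ct,cs=cams.get_calibration("top"),cams.get_calibration("side")
for k in HS:
    bt=[b for b in blobs(t,k)[0] if 240<b[1][0]<330 and 120<b[1][1]<215]
    bs=[b for b in blobs(s,k)[0] if 240<b[1][0]<340 and 160<b[1][1]<280]
    print(k,bt,bs)
    for b in bt: print("  top z.129",onz(ct,b[1],.129).round(4), "z.16",onz(ct,b[1],.16).round(4))
    for b in bt:
        for d in bs: print("  tri",*[np.round(x,4) for x in meet(ray(ct,b[1]),ray(cs,d[1]))])
# roof corners from view: pixel estimates
for uv in [(271,136),(323,152),(302,202),(252,185)]: print(onz(ct,uv,.1).round(4))
cv2.imwrite("pics/c.png",np.hstack([cv2.resize(t[125:215,240:335],None,fx=4,fy=4),cv2.resize(s[170:260,240:335],None,fx=4,fy=4)]))
E
```

```text
red [(23, [264.0, 155.9], [262, 152, 5, 9]), (23, [273.3, 159.5], [271, 155, 5, 10])] [(136, [290.2, 189.6], [285, 182, 12, 17])]
  top z.129 [ 0.623  -0.2569  0.129 ] z.16 [ 0.6146 -0.2559  0.16  ]
  top z.129 [ 0.6143 -0.2797  0.129 ] z.16 [ 0.6062 -0.2779  0.16  ]
  tri [ 0.6285 -0.2575  0.1088] 0.0002
  tri [ 0.615  -0.2799  0.131 ] 0.0025
yellow [] [(151, [292.5, 209.0], [287, 201, 13, 17])]
blue [(42, [269.2, 189.3], [267, 185, 6, 9])] [(117, [255.1, 191.2], [253, 180, 6, 24])]
  top z.129 [ 0.5402 -0.2703  0.129 ] z.16 [ 0.5347 -0.2688  0.16  ]
  tri [ 0.5392 -0.27    0.1396] 0.0018
[ 0.6837 -0.2751  0.1   ]
[ 0.6441 -0.4078  0.1   ]
[ 0.5149 -0.3532  0.1   ]
[ 0.5555 -0.2287  0.1   ]
```

View pics/c.png

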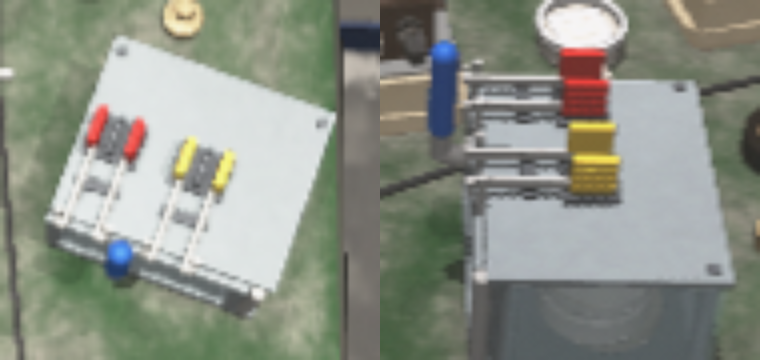

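The roof corners and pads put the cage yaw at about -0.33 rad, and the tool is already at -0.365. The red grip point is at about (0.620, -0.268). Next I'll move above it and take one close look.

Call:
step_arm:
  increments:
    - {"dp": [0.13,-0.25,0.075],"yaw": 0,"grip": 0.52}
    - {"dp": [0.13,-0.25,0.075],"yaw": 0,"grip": 0.52}
    - {"dp": [0.13,-0.25,0.075],"yaw": 0,"grip": 0.52}
    - {"dp": [0.13,-0.25,0.075],"yaw": 0,"grip": 0.52}
    - {"dp": [0.13,-0.25,0.075],"yaw": 0,"grip": 0.52}
  squeeze: 30

```text
clock: 0.72
position: [0.3355, 0.2854, 0.2994]
ee_rot: [0.0, 0.181, 0.983, -0.0]
contact_force: [0.4, 0.1, -0.1]
width: 0.0444
gripper_force: 0.0
```

Call:
step_arm:
  increments:
    - {"dp": [0.13,-0.25,0],"yaw": 0,"grip": 0.52}
    - {"dp": [0.13,-0.25,0],"yaw": 0,"grip": 0.52}
    - {"dp": [0.13,-0.25,0],"yaw": 0,"grip": 0.52}
    - {"dp": [0.13,-0.25,0],"yaw": 0,"grip": 0.52}
    - {"dp": [0.13,-0.25,0],"yaw": 0,"grip": 0.52}

```text
clock: 1.35
position: [0.4655, 0.0355, 0.299]
ee_rot: [-0.0, 0.182, 0.983, 0.0]
contact_force: [0.3, -0.2, 0.3]
width: 0.0438
gripper_force: 0.0
```

Call:
step_arm:
  increments:
    - {"dp": [0.13,-0.25,0],"yaw": 0,"grip": 0.52}
    - {"dp": [0.13,-0.25,0],"yaw": 0,"grip": 0.52}
    - {"dp": [0.13,-0.25,0],"yaw": 0,"grip": 0.52}
    - {"dp": [0.13,-0.25,0],"yaw": 0,"grip": 0.52}
    - {"dp": [0,0,0],"yaw": 0,"grip": 0.52}

```text
clock: 1.98
position: [0.5703, -0.1665, 0.2973]
ee_rot: [-0.001, 0.183, 0.983, -0.0]
contact_force: [-0.5, 0.6, -0.7]
width: 0.0447
gripper_force: 0.0
```

```bash
python3 - <<'E'
from h import *
st=manip.get_state();print(st["clock"],st["position"],st["ee_rot"],st["width"],st["qpos"].round(2),st["contact_force"].round(2))
c=cams.get_calibration("wrist");im=cams.get_image("wrist");cv2.imwrite("pics/w1.png",im);np.save("w1.npy",c["extrinsics"])
HS["yellow"]=((20,120,90),(36,255,255))
for k in HS:
    for b in blobs(im,k,20)[0]: print(k,b,onz(c,b[1],.12).round(4))
E
```

```text
1.975 [ 0.57028528 -0.16648729  0.29726024] [-8.77293610e-04  1.83485123e-01  9.83022041e-01 -3.26686891e-04] 0.044728128651495155 [-0.4   0.28  1.33 -0.    1.54 -1.6 ] [-0.53  0.58 -0.68]
red (88, [173.0, 242.1], [170, 234, 8, 18]) [ 0.6144 -0.2783  0.12  ]
yellow (276, [142.4, 246.0], [135, 233, 15, 27]) [ 0.6068 -0.3114  0.12  ]
yellow (234, [121.1, 247.0], [115, 236, 14, 25]) [ 0.5997 -0.334   0.12  ]
blue (442, [142.2, 181.7], [128, 169, 31, 26]) [ 0.5429 -0.2793  0.12  ]
```

View pics/w1.png

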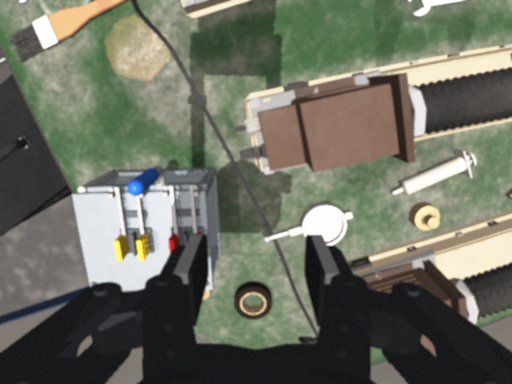

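The wrist view shows the cage at the left: yellow pads at (121,247) and (142,246), one red pad at (173,242) with the other hidden by a finger, and the handle top at (135,187). I'll move sideways so the cage sits between the fingers.

Call:
step_arm:
  increments:
    - {"dp": [-0.05,-0.3,0],"yaw": 0.2,"grip": 0.52}
    - {"dp": [-0.05,-0.3,0],"yaw": 0,"grip": 0.52}
    - {"dp": [0,0,0],"yaw": 0,"grip": 0.52}

```text
clock: 2.4
position: [0.5478, -0.2851, 0.2987]
ee_rot: [-0.001, 0.168, 0.986, -0.0]
contact_force: [0.4, -0.5, -0.4]
width: 0.0445
gripper_force: 0.0
```

```bash
sed -i 's/"yellow":((22,140,120),(34,255,255))/"yellow":((20,120,90),(36,255,255))/' h.py; python3 - <<'E'
from h import *
st=manip.get_state();print(st["clock"],st["position"],st["ee_rot"],st["contact_force"].round(2))
c=cams.get_calibration("wrist");im=cams.get_image("wrist");cv2.imwrite("pics/w2.png",im)
for k in HS:
    for b in blobs(im,k,20)[0]: print(k,b,onz(c,b[1],.12).round(4),onz(c,b[1],.142).round(4))
E
```

```text
2.4 [ 0.54778737 -0.28507434  0.29871606] [-6.32426245e-04  1.68486189e-01  9.85703758e-01 -3.25842469e-04] [ 0.44 -0.48 -0.35]
red (157, [283.0, 227.5], [280, 215, 8, 26]) [ 0.6187 -0.2803  0.12  ] [ 0.6095 -0.279   0.142 ]
red (130, [306.0, 226.9], [303, 216, 7, 25]) [ 0.6261 -0.2573  0.12  ] [ 0.6164 -0.2576  0.142 ]
yellow (176, [227.7, 227.8], [224, 215, 8, 27]) [ 0.5997 -0.335   0.12  ] [ 0.5918 -0.33    0.142 ]
yellow (165, [251.1, 227.6], [248, 214, 7, 28]) [ 0.6077 -0.3118  0.12  ] [ 0.5992 -0.3084  0.142 ]
blue (309, [268.9, 159.1], [261, 147, 18, 24]) [ 0.5451 -0.2708  0.12  ] [ 0.5408 -0.2702  0.142 ]
```

View pics/w2.png

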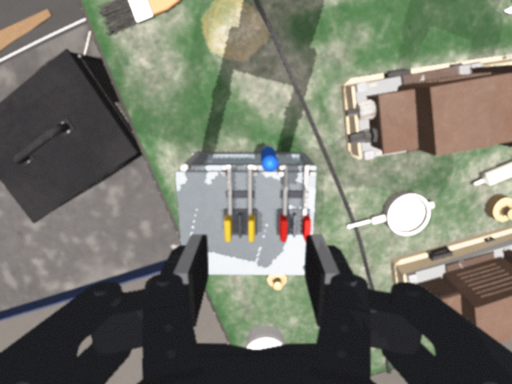

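All pads are visible, in a row that is level in the picture. The pads give a yaw of -0.326, and the spacing of the two catches measures 57.7 mm against 58 expected. Red is at (0.622,-0.269), yellow at (0.604,-0.323) and the handle at (0.539,-0.270).

Call:
step_arm:
  increments:
    - {"dp": [0.185,0.04,-0.1],"yaw": 0.08,"grip": 0.52}
    - {"dp": [0.185,0.04,-0.2],"yaw": 0,"grip": 0.52}
    - {"dp": [0,0,-0.25],"yaw": 0,"grip": 0.52}
    - {"dp": [0,0,0],"yaw": 0,"grip": 0.52}
    - {"dp": [0,0,0],"yaw": 0,"grip": 0.52}

```text
clock: 3.08
position: [0.624, -0.2659, 0.1915]
ee_rot: [0.001, 0.16, 0.987, -0.0]
contact_force: [0.8, 0.1, 1.2]
width: 0.0444
gripper_force: 0.0
```

Call:
step_arm:
  increments:
    - {"dp": [-0.007,-0.014,-0.15],"yaw": 0,"grip": 0.52}
    - {"dp": [0,0,-0.1],"yaw": 0,"grip": 0.52}
    - {"dp": [0,0,-0.045],"yaw": 0,"grip": 0.52}
    - {"dp": [0,0,0],"yaw": 0,"grip": 0.52}

```text
clock: 3.58
position: [0.6223, -0.2699, 0.1318]
ee_rot: [0.001, 0.161, 0.987, -0.0]
contact_force: [-0.6, -0.3, -0.0]
width: 0.0444
gripper_force: 0.0
```

```bash
python3 - <<'E'
from h import *
im=cams.get_image("side");w=cams.get_image("wrist");cv2.imwrite("pics/s3.png",np.hstack([cv2.resize(im[130:280,220:350],None,fx=3,fy=3),cv2.resize(w[170:320,170:340],None,fx=2,fy=3)]))
E
```

```text
(no output)
```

View pics/s3.png

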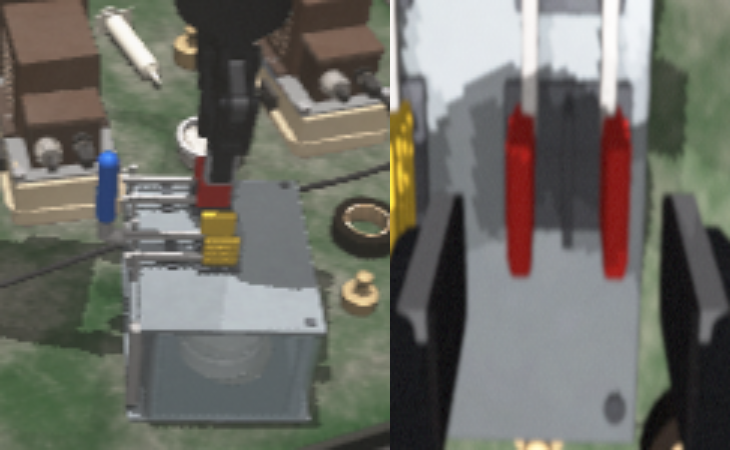

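The fingers straddle the red catch evenly, at about x 460 and 665 against pads at 505 to 630, but they sit about 7 mm towards the rear of the pads. I'll shift forward and squeeze.

Call:
step_arm:
  increments:
    - {"dp": [-0.033,0.011,0],"yaw": 0,"grip": 0.52}
    - {"dp": [0,0,0],"yaw": 0,"grip": 0.1}
    - {"dp": [0,0,0],"yaw": 0,"grip": 0.0}
    - {"dp": [0,0,0],"yaw": 0,"grip": 0.0}
    - {"dp": [0,0,0],"yaw": 0,"grip": 0.0}

```text
clock: 4.3
position: [0.6152, -0.2674, 0.1301]
ee_rot: [-0.0, 0.161, 0.987, 0.0]
contact_force: [1.0, 0.9, -0.6]
width: 0.0
gripper_force: 0.0
```

Call:
step_arm:
  increments:
    - {"dp": [0,0,0],"yaw": 0,"grip": 0.0}
    - {"dp": [0,0,0],"yaw": 0,"grip": 0.0}
    - {"dp": [0,0,0],"yaw": 0,"grip": 0.0}

```text
clock: 4.68
position: [0.6152, -0.2674, 0.1302]
ee_rot: [-0.0, 0.161, 0.987, 0.0]
contact_force: [0.7, -0.9, -0.0]
width: -0.0002
gripper_force: 0.0
```

```bash
python3 - <<'E'
from h import *
im=cams.get_image("side");w=cams.get_image("wrist");cv2.imwrite("pics/s4.png",np.hstack([cv2.resize(im[130:280,220:350],None,fx=3,fy=3),cv2.resize(w[170:320,170:340],None,fx=2,fy=3)]))
E
```

```text
(no output)
```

View pics/s4.png

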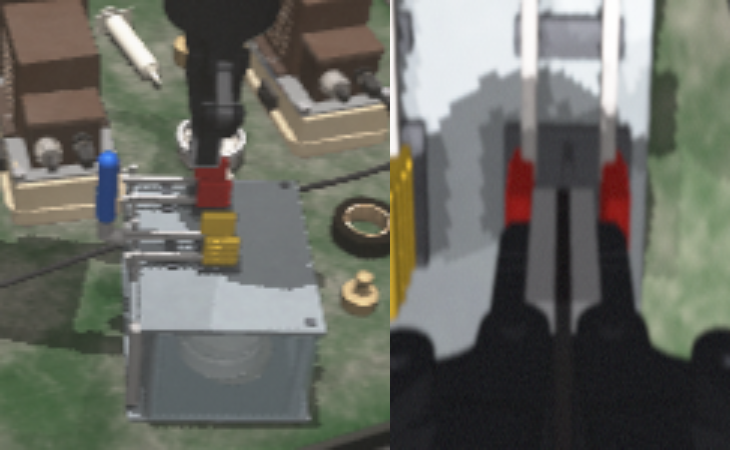

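The wrist view shows the fingers shut (light strips at 525-605) with the red pads still out, so they closed above the pads. I'll check the tip height by projecting points into both views.

```bash
cat >> h.py <<'E'
def proj(c,P):
    q=np.linalg.inv(c["extrinsics"])@np.r_[P,1];K=np.array([[c["fx"],0,c["cx"]],[0,c["fy"],c["cy"]],[0,0,1]])
    return cv2.projectPoints(np.float64([[q[0],-q[1],-q[2]]]),np.zeros(3),np.zeros(3),K,np.array([c["k1"],0,0,0]))[0][0,0]
E
python3 - <<'E'
from h import *
p=manip.get_state()["position"];print(p)
w,s=cams.get_calibration("wrist"),cams.get_calibration("side")
u=np.array([.947,-.32,0]);v=np.array([.32,.947,0])
def show(n,P):
    a=proj(s,P);b=proj(w,P);print(n,"side",((a-[220,130])*3).round(),"wrist",((b-[170,170])*[2,3]).round())
R=np.array([.6224,-.2688,0])
for z in(.105,.118,.13,.14):show("tipfront%.3f"%z,np.r_[p[:2],z]-u*.011)
for z in (.105,.129):
  for e in(-.012,.012):
    for l in (-.012,.012):show("pad z%.3f u%+.3f v%+.3f"%(z,e,l),R+[0,0,z]+e*u+l*v)
E
```

```text
[ 0.61515929 -0.267426    0.13021499]
tipfront0.105 side [184. 195.] wrist [172. 107.]
tipfront0.118 side [185. 182.] wrist [172. 132.]
tipfront0.130 side [186. 169.] wrist [172. 158.]
tipfront0.140 side [188. 159.] wrist [172. 183.]
pad z0.105 u-0.012 v-0.012 side [194. 205.] wrist [132. 139.]
pad z0.105 u-0.012 v+0.012 side [191. 183.] wrist [219. 139.]
pad z0.105 u+0.012 v-0.012 side [227. 205.] wrist [133. 257.]
pad z0.105 u+0.012 v+0.012 side [223. 183.] wrist [217. 257.]
pad z0.129 u-0.012 v-0.012 side [196. 180.] wrist [127. 192.]
pad z0.129 u-0.012 v+0.012 side [194. 158.] wrist [226. 192.]
pad z0.129 u+0.012 v-0.012 side [230. 181.] wrist [128. 323.]
pad z0.129 u+0.012 v+0.012 side [227. 159.] wrist [223. 323.]
```

The projections put the tips at about 0.135-0.14, higher than I took them to be from the TCP. I'll open and descend in small steps, watching the force.

Call:
step_arm:
  increments:
    - {"dp": [0,0,0],"yaw": 0,"grip": 0.52}
    - {"dp": [0,0,0],"yaw": 0,"grip": 0.52}
    - {"dp": [0,0,0],"yaw": 0,"grip": 0.52}
    - {"dp": [0,0,-0.04],"yaw": 0,"grip": 0.52}
    - {"dp": [0,0,0],"yaw": 0,"grip": 0.52}

```text
clock: 5.4
position: [0.6145, -0.267, 0.1211]
ee_rot: [-0.001, 0.161, 0.987, 0.0]
contact_force: [0.3, -0.2, 0.8]
width: 0.0446
gripper_force: 0.0
```

```bash
python3 - <<'E'
from h import *
im=cams.get_image("side");w=cams.get_image("wrist")
print(manip.get_state()["position"],manip.get_state()["contact_force"])
cv2.imwrite("pics/s5.png",np.hstack([cv2.resize(im[150:230,260:340],None,fx=5,fy=5,interpolation=cv2.INTER_CUBIC),cv2.resize(w[170:320,170:340],(400,400))]))
E
```

```text
[ 0.61496845 -0.26730134  0.12179294] [ 0.56070415  0.04625792 -0.35685533]
```

View pics/s5.png

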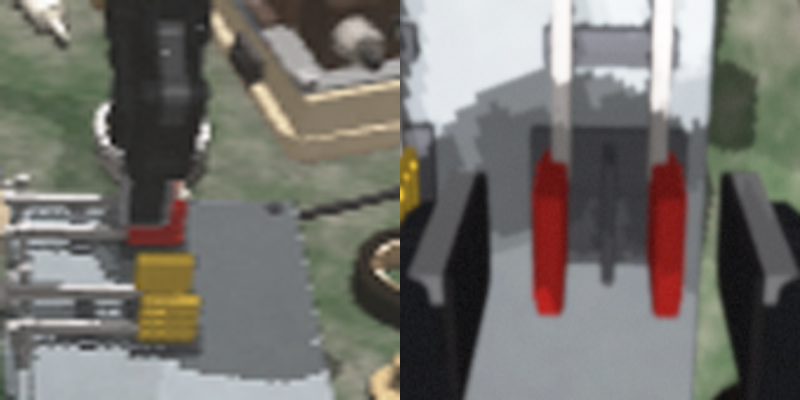

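The near finger's bottom is at about (150,230), only around 0.12-0.125 high. The pads at x 535-565 and 650-685 are still out, and the fingers straddle them. I'll descend another 11 mm and squeeze.

Call:
step_arm:
  increments:
    - {"dp": [0,0,-0.03],"yaw": 0,"grip": 0.52}
    - {"dp": [0,0,-0.025],"yaw": 0,"grip": 0.52}
    - {"dp": [0,0,0],"yaw": 0,"grip": 0.52}

```text
clock: 5.88
position: [0.6147, -0.2672, 0.1104]
ee_rot: [-0.001, 0.161, 0.987, 0.0]
contact_force: [-0.5, -1.0, 0.4]
width: 0.0441
gripper_force: 0.0
```

Call:
step_arm:
  increments:
    - {"dp": [0,0,0],"yaw": 0,"grip": 0.3}
    - {"dp": [0,0,0],"yaw": 0,"grip": 0.15}
    - {"dp": [0,0,0],"yaw": 0,"grip": 0.1}
    - {"dp": [0,0,0],"yaw": 0,"grip": 0.1}

```text
clock: 6.38
position: [0.6155, -0.2663, 0.1121]
ee_rot: [0.0, 0.161, 0.987, 0.001]
contact_force: [-0.1, 4.7, 5.4]
width: 0.0125
gripper_force: 30.4
```

Call:
step_arm:
  increments:
    - {"dp": [0,0,0],"yaw": 0,"grip": 0.0}
    - {"dp": [0,0,0],"yaw": 0,"grip": 0.0}
    - {"dp": [0,0,0],"yaw": 0,"grip": 0.0}
  squeeze: 45

```text
clock: 6.75
position: [0.6155, -0.2663, 0.1123]
ee_rot: [0.0, 0.161, 0.987, 0.001]
contact_force: [-0.8, 4.5, 7.1]
width: 0.0108
gripper_force: 44.9
```

Call:
step_arm:
  increments:
    - {"dp": [0,0,0],"yaw": 0,"grip": 0.3}
    - {"dp": [0,0,0],"yaw": 0,"grip": 0.52}
    - {"dp": [0,0,0.1],"yaw": 0,"grip": 0.52}
    - {"dp": [0,0,0.2],"yaw": 0,"grip": 0.52}
    - {"dp": [0,0,0.0],"yaw": 0,"grip": 0.52}

```text
clock: 7.38
position: [0.6172, -0.2692, 0.1748]
ee_rot: [0.004, 0.161, 0.987, -0.002]
contact_force: [0.7, 0.3, 0.2]
width: 0.0442
gripper_force: 0.0
```

```bash
python3 - <<'E'
from h import *
c=cams.get_calibration("wrist");im=cams.get_image("wrist");cv2.imwrite("pics/w6.png",im)
for k in HS:
    for b in blobs(im,k,20)[0]:
        x,y,w,h=b[2];r=y+h*.3
        print(k,b,"top-left/right z.129:",onz(c,(x-.5,r),.129).round(4),onz(c,(x+w-.5,r),.129).round(4),"c",onz(c,b[1],.122).round(4))
E
```

```text
red (397, [252.9, 214.2], [248, 193, 11, 43]) top-left/right z.129: [ 0.6122 -0.2731  0.129 ] [ 0.6143 -0.2668  0.129 ] c [ 0.6208 -0.2727  0.122 ]
red (390, [266.6, 214.5], [262, 193, 11, 44]) top-left/right z.129: [ 0.6151 -0.2651  0.129 ] [ 0.6172 -0.2587  0.129 ] c [ 0.6238 -0.2644  0.122 ]
yellow (624, [188.9, 212.9], [180, 191, 18, 45]) top-left/right z.129: [ 0.5982 -0.3124  0.129 ] [ 0.6017 -0.3018  0.129 ] c [ 0.6071 -0.3112  0.122 ]
yellow (619, [152.4, 212.8], [144, 192, 19, 43]) top-left/right z.129: [ 0.5913 -0.3338  0.129 ] [ 0.5951 -0.3225  0.129 ] c [ 0.5996 -0.3336  0.122 ]
blue (984, [205.2, 88.9], [187, 73, 40, 33]) top-left/right z.129: [ 0.533  -0.2819  0.129 ] [ 0.5403 -0.2608  0.129 ] c [ 0.5391 -0.2741  0.122 ]
```

The red pads now measure about 14-15 mm over the outer faces with a 1.8 mm gap, so they are fully in. Next is the yellow catch, with the same offset.

Call:
step_arm:
  increments:
    - {"dp": [-0.05,-0.14,0],"yaw": 0,"grip": 0.52}
    - {"dp": [-0.045,-0.132,0],"yaw": 0,"grip": 0.52}
    - {"dp": [0,0,0],"yaw": 0,"grip": 0.52}
    - {"dp": [0,0,0],"yaw": 0,"grip": 0.52}

```text
clock: 7.92
position: [0.5958, -0.321, 0.17]
ee_rot: [-0.001, 0.161, 0.987, 0.001]
contact_force: [-0.2, 0.2, -0.1]
width: 0.0445
gripper_force: 0.0
```

```bash
python3 - <<'E'
from h import *
s=manip.get_state();print(s["position"],s["ee_rot"])
c=cams.get_calibration("wrist");im=cams.get_image("wrist")
for k in HS:
    for b in blobs(im,k,20)[0]: print(k,b,"c",onz(c,b[1],.122).round(4))
E
```

```text
[ 0.59579495 -0.32103162  0.17003389] [-8.70878991e-04  1.60854173e-01  9.86977445e-01  8.36571684e-04]
red (1098, [346.5, 223.4], [331, 201, 32, 45]) c [ 0.6222 -0.2695  0.122 ]
yellow (462, [236.9, 221.6], [232, 199, 11, 46]) c [ 0.5989 -0.3346  0.122 ]
yellow (476, [275.6, 222.2], [270, 200, 12, 45]) c [ 0.607  -0.3118  0.122 ]
blue (1076, [317.9, 97.6], [296, 82, 43, 33]) c [ 0.5425 -0.2658  0.122 ]
```

Call:
step_arm:
  increments:
    - {"dp": [0,0,-0.15],"yaw": 0,"grip": 0.52}
    - {"dp": [0,0,-0.1],"yaw": 0,"grip": 0.52}
    - {"dp": [0,0,-0.04],"yaw": 0,"grip": 0.52}
    - {"dp": [0,0,0],"yaw": 0,"grip": 0.52}
  squeeze: 30

```text
clock: 8.48
position: [0.5962, -0.3211, 0.1129]
ee_rot: [-0.0, 0.16, 0.987, 0.0]
contact_force: [0.4, -0.1, 0.6]
width: 0.0446
gripper_force: 0.0
```

Call:
step_arm:
  increments:
    - {"dp": [0,0,0],"yaw": 0,"grip": 0.3}
    - {"dp": [0,0,0],"yaw": 0,"grip": 0.15}
    - {"dp": [0,0,0],"yaw": 0,"grip": 0.1}
    - {"dp": [0,0,0],"yaw": 0,"grip": 0.1}

```text
clock: 8.98
position: [0.5971, -0.3213, 0.1152]
ee_rot: [0.001, 0.161, 0.987, 0.0]
contact_force: [-0.2, 2.7, 5.5]
width: 0.0118
gripper_force: 29.9
```

Call:
step_arm:
  increments:
    - {"dp": [0,0,0],"yaw": 0,"grip": 0.0}
    - {"dp": [0,0,0],"yaw": 0,"grip": 0.0}
    - {"dp": [0,0,0],"yaw": 0,"grip": 0.0}
  squeeze: 45

```text
clock: 9.35
position: [0.5971, -0.3213, 0.1154]
ee_rot: [0.001, 0.161, 0.987, 0.0]
contact_force: [-0.1, 2.5, 6.4]
width: 0.0107
gripper_force: 44.7
```

Call:
step_arm:
  increments:
    - {"dp": [0,0,0],"yaw": 0,"grip": 0.3}
    - {"dp": [0,0,0],"yaw": 0,"grip": 0.52}
    - {"dp": [0,0,0.15],"yaw": 0,"grip": 0.52}
    - {"dp": [0,0,0.28],"yaw": 0,"grip": 0.52}
    - {"dp": [0,0,0.0],"yaw": 0,"grip": 0.52}

```text
clock: 9.98
position: [0.5987, -0.3239, 0.2047]
ee_rot: [0.005, 0.161, 0.987, -0.002]
contact_force: [0.0, 1.1, -0.1]
width: 0.0443
gripper_force: 0.0
```

```bash
python3 - <<'E'
from h import *
s=manip.get_state();print(s["clock"],s["position"],s["ee_rot"])
c=cams.get_calibration("wrist");im=cams.get_image("wrist");cv2.imwrite("pics/w7.png",im)
for k in HS:
    for b in blobs(im,k,20)[0]: print(k,b,"c",onz(c,b[1],.122).round(4),onz(c,b[1],.155).round(4))
E
```

```text
9.975 [ 0.59866846 -0.32393694  0.20471995] [ 0.00484819  0.16078308  0.98697483 -0.00244587]
red (800, [337.9, 199.9], [325, 181, 27, 38]) c [ 0.6224 -0.2695  0.122 ] [ 0.6093 -0.2739  0.155 ]
yellow (347, [253.4, 198.3], [249, 179, 10, 39]) c [ 0.6017 -0.3272  0.122 ] [ 0.5916 -0.3234  0.155 ]
yellow (345, [265.4, 198.6], [261, 180, 10, 38]) c [ 0.6047 -0.3191  0.122 ] [ 0.5941 -0.3164  0.155 ]
blue (728, [311.8, 89.4], [294, 76, 35, 28]) c [ 0.5421 -0.2662  0.122 ] [ 0.5405 -0.2711  0.155 ]
```

The yellow pads are in as well, with a gap of about 2 px and centres 8.6 mm apart. Next I'll go over the handle at (0.540,-0.270).

Call:
step_arm:
  increments:
    - {"dp": [-0.14,0.13,0],"yaw": 0,"grip": 0.6}
    - {"dp": [-0.14,0.13,0],"yaw": 0,"grip": 0.6}
    - {"dp": [0,0,0],"yaw": 0,"grip": 0.6}
    - {"dp": [0,0,0],"yaw": 0,"grip": 0.6}

```text
clock: 10.52
position: [0.5403, -0.2701, 0.1985]
ee_rot: [-0.0, 0.161, 0.987, -0.0]
contact_force: [0.2, 0.6, 0.2]
width: 0.0512
gripper_force: 0.0
```

```bash
python3 - <<'E'
from h import *
s=manip.get_state();print(s["clock"],s["position"],s["ee_rot"])
c=cams.get_calibration("wrist");t=cams.get_calibration("side");im=cams.get_image("wrist");si=cams.get_image("side");cv2.imwrite("pics/w8.png",im)
for b in blobs(im,"blue",20)[0]: print(b,onz(c,b[1],.155).round(4));
bs=[d for d in blobs(si,"blue")[0] if 240<d[1][0]<300 and 160<d[1][1]<240];print(bs)
for b in blobs(im,"blue",200)[0]:
  for d in bs: print(meet(ray(c,b[1]),ray(t,d[1])))
E
```

```text
10.525 [ 0.54027705 -0.27012482  0.19850218] [-1.50025814e-04  1.60693749e-01  9.87004303e-01 -5.20799545e-05]
(816, [256.0, 207.0], [245, 185, 23, 44]) [ 0.5366 -0.2689  0.155 ]
[(108, [255.2, 192.0], [253, 181, 6, 23])]
(array([ 0.54112312, -0.27064085,  0.13808264]), np.float64(0.0019248832993076087))
```

The handle is at (0.540,-0.270), directly under the tool. I'll descend and pinch.

Call:
step_arm:
  increments:
    - {"dp": [0,0,-0.15],"yaw": 0,"grip": 0.6}
    - {"dp": [0,0,-0.13],"yaw": 0,"grip": 0.6}
    - {"dp": [0,0,-0.05],"yaw": 0,"grip": 0.6}
    - {"dp": [0,0,0],"yaw": 0,"grip": 0.6}

```text
clock: 11.12
position: [0.5403, -0.2701, 0.1325]
ee_rot: [-0.001, 0.161, 0.987, 0.0]
contact_force: [-0.6, -0.3, 0.9]
width: 0.0513
gripper_force: 0.0
```

Call:
step_arm:
  increments:
    - {"dp": [0,0,0],"yaw": 0,"grip": 0.3}
    - {"dp": [0,0,0],"yaw": 0,"grip": 0.1}
    - {"dp": [0,0,0],"yaw": 0,"grip": 0.0}
    - {"dp": [0,0,0],"yaw": 0,"grip": 0.0}
    - {"dp": [0,0,0],"yaw": 0,"grip": 0.0}
  squeeze: 30

```text
clock: 11.75
position: [0.5408, -0.2704, 0.1343]
ee_rot: [0.001, 0.161, 0.987, -0.001]
contact_force: [0.0, -0.8, 5.1]
width: 0.0136
gripper_force: 29.7
```

Gripped: 13.6 mm at 30 N. I'll work out the arc for the swing.

```bash
python3 - <<'E'
import numpy as np
u=np.array([.947,-.32]);v=np.array([.32,.947]);B=np.array([u,v]).T
for a in(.004,.012,.02):
    r=np.array([-a,np.sqrt(.091**2-a*a)]);print(a,"hinge",np.array([.5405,-.2702])-B@r)
    f=lambda t:B@(np.array([[np.cos(t),-np.sin(t)],[np.sin(t),np.cos(t)]])@r)
    T=np.arange(0,1.71,.1);P=np.array([f(t)-f(0) for t in T]);print(np.c_[T[1:],P[1:]*1000,np.diff(P,axis=0)/.2].round(3) if a==.012 else (P[-1]*1000).round(1))
E
```

```text
0.004 hinge [ 0.51519615 -0.35757371]
[-115.2  -73.5]
0.012 hinge [ 0.5229983  -0.35946444]
[[ 1.00000e-01 -8.99900e+00  1.30100e+00 -4.50000e-02  7.00000e-03]
 [ 2.00000e-01 -1.80830e+01  1.69800e+00 -4.50000e-02  2.00000e-03]
 [ 3.00000e-01 -2.71610e+01  1.18500e+00 -4.50000e-02 -3.00000e-03]
 [ 4.00000e-01 -3.61430e+01 -2.31000e-01 -4.50000e-02 -7.00000e-03]
 [ 5.00000e-01 -4.49380e+01 -2.53700e+00 -4.40000e-02 -1.20000e-02]
 [ 6.00000e-01 -5.34590e+01 -5.70900e+00 -4.30000e-02 -1.60000e-02]
 [ 7.00000e-01 -6.16210e+01 -9.71600e+00 -4.10000e-02 -2.00000e-02]
 [ 8.00000e-01 -6.93430e+01 -1.45180e+01 -3.90000e-02 -2.40000e-02]
 [ 9.00000e-01 -7.65460e+01 -2.00670e+01 -3.60000e-02 -2.80000e-02]
 [ 1.00000e+00 -8.31590e+01 -2.63070e+01 -3.30000e-02 -3.10000e-02]
 [ 1.10000e+00 -8.91160e+01 -3.31770e+01 -3.00000e-02 -3.40000e-02]
 [ 1.20000e+00 -9.43580e+01 -4.06070e+01 -2.60000e-02 -3.70000e-02]
 [ 1.30000e+00 -9.88310e+01 -4.85220e+01 -2.20000e-02 -4.00000e-02]
 [ 1.40000e+00 -1.02493e+02 -5.68450e+01 -1.80000e-02 -4.20000e-02]
 [ 1.50000e+00 -1.05305e+02 -6.54920e+01 -1.40000e-02 -4.30000e-02]
 [ 1.60000e+00 -1.07239e+02 -7.43770e+01 -1.00000e-02 -4.40000e-02]
 [ 1.70000e+00 -1.08277e+02 -8.34100e+01 -5.00000e-03 -4.50000e-02]]
0.02 hinge [ 0.531032   -0.36066992]
[-100.4  -92.7]
```

Call:
step_arm:
  increments:
    - {"dp": [-0.045,0.006,0],"yaw": 0,"grip": 0.0}
    - {"dp": [-0.045,0.002,0],"yaw": 0,"grip": 0.0}
    - {"dp": [-0.045,-0.003,0],"yaw": 0,"grip": 0.0}
    - {"dp": [0,0,0],"yaw": 0,"grip": 0.0}

```text
clock: 12.25
position: [0.5133, -0.2702, 0.1343]
ee_rot: [0.001, 0.161, 0.987, -0.001]
contact_force: [1.6, -3.5, 5.2]
width: 0.0137
gripper_force: 29.8
```

Call:
step_arm:
  increments:
    - {"dp": [-0.045,-0.014,0],"yaw": 0,"grip": 0.0}
    - {"dp": [-0.045,-0.014,0],"yaw": 0,"grip": 0.0}
    - {"dp": [-0.043,-0.018,0],"yaw": 0,"grip": 0.0}
    - {"dp": [0,0,0],"yaw": 0,"grip": 0.0}

```text
clock: 12.75
position: [0.4865, -0.2773, 0.1342]
ee_rot: [0.001, 0.161, 0.987, 0.001]
contact_force: [1.6, 1.1, 8.4]
width: 0.0139
gripper_force: 30.1
```

Call:
step_arm:
  increments:
    - {"dp": [-0.041,-0.02,0],"yaw": 0,"grip": 0.0}
    - {"dp": [-0.039,-0.024,0],"yaw": 0,"grip": 0.0}
    - {"dp": [-0.036,-0.028,0],"yaw": 0,"grip": 0.0}
    - {"dp": [0,0,0],"yaw": 0,"grip": 0.0}

```text
clock: 13.25
position: [0.4615, -0.292, 0.1341]
ee_rot: [-0.001, 0.16, 0.987, 0.0]
contact_force: [-2.9, -1.4, 10.9]
width: 0.0138
gripper_force: 30.4
```

Call:
step_arm:
  increments:
    - {"dp": [-0.033,-0.031,0],"yaw": 0,"grip": 0.0}
    - {"dp": [-0.029,-0.034,0],"yaw": 0,"grip": 0.0}
    - {"dp": [-0.026,-0.037,0],"yaw": 0,"grip": 0.0}
    - {"dp": [0,0,0],"yaw": 0,"grip": 0.0}

```text
clock: 13.75
position: [0.444, -0.3107, 0.1342]
ee_rot: [-0.001, 0.161, 0.987, 0.002]
contact_force: [-1.3, 4.1, 11.6]
width: 0.0138
gripper_force: 30.4
```

Call:
step_arm:
  increments:
    - {"dp": [-0.02,-0.04,0],"yaw": 0,"grip": 0.0}
    - {"dp": [-0.016,-0.042,0],"yaw": 0,"grip": 0.0}
    - {"dp": [-0.012,-0.043,0],"yaw": 0,"grip": 0.0}
    - {"dp": [0,0,0],"yaw": 0,"grip": 0.0}

```text
clock: 14.25
position: [0.4326, -0.3358, 0.1339]
ee_rot: [-0.003, 0.161, 0.987, 0.002]
contact_force: [-5.3, 3.2, 12.3]
width: 0.0135
gripper_force: 30.4
```

```bash
python3 - <<'E'
from scipy.optimize import least_squares as L
import numpy as np
p=np.array([[.5405,-.2703],[.5133,-.2702],[.4865,-.2773],[.4615,-.292],[.444,-.3107]])
from rig import manip
s=manip.get_state();q=s["position"][:2];p=np.vstack([p,q]);print(q,s["contact_force"])
h=L(lambda h:np.linalg.norm(p-h,axis=1)-.091,[.523,-.36]);a=[np.arctan2(*(x-h.x)[::-1]) for x in p]
print(h.x,h.fun*1000,np.array(a)-a[0])
for t in(1.6,1.66,1.7):print(t,(h.x+.091*np.array([np.cos(a[0]+t),np.sin(a[0]+t)])-q)/.2)
E
```

```text
[ 0.43259536 -0.33578425] [-5.25516289  3.2212667  12.3168883 ]
[ 0.52078943 -0.36046981] [ 1.29897423 -0.42003606 -1.03899564 -0.42764385  0.50765598  0.58368848] [0.         0.2979863  0.60625814 0.92887331 1.210943   1.5130887 ]
1.6 [-0.00618126 -0.03928266]
1.66 [-0.01042231 -0.06624709]
1.7 [-0.01234786 -0.08434372]
```

Call:
step_arm:
  increments:
    - {"dp": [-0.01,-0.04,0],"yaw": 0,"grip": 0.0}
    - {"dp": [-0.005,-0.042,0],"yaw": 0,"grip": 0.0}
    - {"dp": [0,0,0],"yaw": 0,"grip": 0.0}
    - {"dp": [0,0,0],"yaw": 0,"grip": 0.0}
    - {"dp": [0,0,0],"yaw": 0,"grip": 0.0}

```text
clock: 14.88
position: [0.429, -0.3512, 0.1337]
ee_rot: [-0.004, 0.16, 0.987, 0.002]
contact_force: [-8.3, 3.6, 12.9]
width: 0.0137
gripper_force: 29.2
```

```bash
python3 - <<'E'
from h import *
t=cams.get_image("top");s=cams.get_image("side");w=cams.get_image("wrist")
print(manip.get_state()["position"],manip.get_state()["contact_force"],manip.get_state()["width"])
cv2.imwrite("pics/f.png",np.hstack([cv2.resize(t[125:235,235:335],(400,440)),cv2.resize(s[150:260,210:310],(400,440))]))
E
```

```text
[ 0.42907446 -0.35119156  0.13372742] [-6.58801629  3.89283174 13.32840846] 0.013575682079138122
```

View pics/f.png

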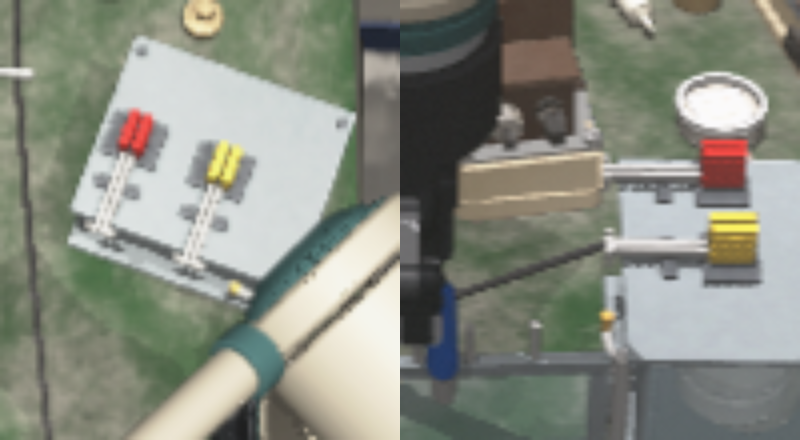

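The views show both catches squeezed in. The gate stands out to the left from the hinge at about (615,365), and the gripper holds the handle at (440,330). One check of the gate angle before handing in.

Call:
step_arm:
  increments:
    - {"dp": [0,-0.01,0],"yaw": 0,"grip": 0.0}
    - {"dp": [0,0,0],"yaw": 0,"grip": 0.0}
    - {"dp": [0,0,0],"yaw": 0,"grip": 0.0}

```text
clock: 15.4
position: [0.4293, -0.3538, 0.1337]
ee_rot: [-0.004, 0.16, 0.987, 0.002]
contact_force: [-6.5, 3.1, 12.1]
width: 0.0135
gripper_force: 31.1
```

```bash
python3 - <<'E'
from h import *
st=manip.get_state();print(st["position"],st["contact_force"],st["width"])
c=cams.get_calibration("side")
for z in(.095,.1,.105):
  a=onz(c,(263,240.5),z);b=onz(c,(215,238.5),z);d=b-a
  print(z,a,b,"gate dir vs cage +y (rad)",(np.arctan2(d[1],d[0])-(np.pi/2-.326))%(2*np.pi))
s=cams.get_image("side")
for b in blobs(s,"blue")[0]:
  if 280>b[1][0]>200 and 170<b[1][1]<260: print(b,[onz(c,b[1],z).round(4) for z in(.13,.14)])
E
```

```text
[ 0.42933109 -0.35384285  0.13367149] [-6.48026258  3.135583   12.1437273 ] 0.013505126563526575
0.095 [ 0.52273126 -0.36566683  0.095     ] [ 0.43451851 -0.33036898  0.095     ] gate dir vs cage +y (rad) 1.5161653298208146
0.1 [ 0.5209296  -0.36966979  0.1       ] [ 0.43345598 -0.3346677   0.1       ] gate dir vs cage +y (rad) 1.5161653298208155
0.105 [ 0.51912794 -0.37367276  0.105     ] [ 0.43239344 -0.33896642  0.105     ] gate dir vs cage +y (rad) 1.5161653298208142
(73, [221.2, 236.6], [218, 222, 6, 24]) [array([ 0.4394, -0.3596,  0.13  ]), array([ 0.437 , -0.3682,  0.14  ])]
```

The rough line of the gate's top edge gives about 1.52, while the handle's arc gives 1.70. To settle it, I'll push on gently until the stop at 1.75 is felt.

Call:
step_arm:
  increments:
    - {"dp": [0,-0.015,0],"yaw": 0,"grip": 0.0}
    - {"dp": [0,0,0],"yaw": 0,"grip": 0.0}
    - {"dp": [0,0,0],"yaw": 0,"grip": 0.0}

```text
clock: 15.82
position: [0.4292, -0.3564, 0.1336]
ee_rot: [-0.004, 0.16, 0.987, 0.002]
contact_force: [-7.0, 3.9, 13.0]
width: 0.0135
gripper_force: 31.0
```

Call:
step_arm:
  increments:
    - {"dp": [0,-0.01,0],"yaw": 0,"grip": 0.0}
    - {"dp": [0,0,0],"yaw": 0,"grip": 0.0}
    - {"dp": [0,0,0],"yaw": 0,"grip": 0.0}

```text
clock: 16.2
position: [0.4292, -0.3579, 0.1336]
ee_rot: [-0.004, 0.16, 0.987, 0.002]
contact_force: [-6.8, 5.1, 13.3]
width: 0.0132
gripper_force: 30.9
```

Call:
step_arm:
  increments:
    - {"dp": [0,-0.01,0],"yaw": 0,"grip": 0.0}
    - {"dp": [0,0,0],"yaw": 0,"grip": 0.0}
    - {"dp": [0,0,0],"yaw": 0,"grip": 0.0}

```text
clock: 16.58
position: [0.429, -0.3603, 0.1336]
ee_rot: [-0.004, 0.16, 0.987, 0.002]
contact_force: [-7.2, 4.5, 13.0]
width: 0.0137
gripper_force: 29.8
```

Call:
step_arm:
  increments:
    - {"dp": [0,-0.01,0],"yaw": 0,"grip": 0.0}
    - {"dp": [0,0,0],"yaw": 0,"grip": 0.0}
    - {"dp": [0,0,0],"yaw": 0,"grip": 0.0}

```text
clock: 16.95
position: [0.4288, -0.3626, 0.1336]
ee_rot: [-0.004, 0.16, 0.987, 0.002]
contact_force: [-7.7, 2.5, 11.1]
width: 0.0136
gripper_force: 29.2
```

Call:
step_arm:
  increments:
    - {"dp": [0,-0.015,0],"yaw": 0,"grip": 0.0}
    - {"dp": [0,0,0],"yaw": 0,"grip": 0.0}
    - {"dp": [0,0,0],"yaw": 0,"grip": 0.0}

```text
clock: 17.32
position: [0.4288, -0.3636, 0.1335]
ee_rot: [-0.005, 0.16, 0.987, 0.004]
contact_force: [-6.6, 6.8, 13.9]
width: 0.0139
gripper_force: 29.4
```

Call:
step_arm:
  increments:
    - {"dp": [0.002,-0.015,0],"yaw": 0,"grip": 0.0}
    - {"dp": [0,0,0],"yaw": 0,"grip": 0.0}
    - {"dp": [0,0,0],"yaw": 0,"grip": 0.0}

```text
clock: 17.7
position: [0.4288, -0.3643, 0.1335]
ee_rot: [-0.006, 0.16, 0.987, 0.006]
contact_force: [-6.9, 11.0, 16.8]
width: 0.0136
gripper_force: 29.6
```

The stop shows clearly: the force rises and the tool barely moves at y = -0.364, so the gate is at about 1.75. I'll back off a few mm, which stays well past 1.57, and hand in.

Call:
step_arm:
  increments:
    - {"dp": [0,0.022,0],"yaw": 0,"grip": 0.0}
    - {"dp": [0,0,0],"yaw": 0,"grip": 0.0}
    - {"dp": [0,0,0],"yaw": 0,"grip": 0.0}
    - {"dp": [0,0,0],"yaw": 0,"grip": 0.0}

```text
clock: 18.2
position: [0.4288, -0.3632, 0.1335]
ee_rot: [-0.005, 0.16, 0.987, 0.003]
contact_force: [-8.5, 5.4, 13.5]
width: 0.0136
gripper_force: 29.4
```

```bash
python3 - <<'E'
from rig import manip,ticket
s=manip.get_state();print(s["position"],s["contact_force"],s["width"],s["gripper_force"])
if s["width"]>.012 and s["position"][1]<-.357: print(ticket.sign_off())
E
```

```text
[ 0.42880383 -0.36324653  0.1335317 ] [-8.49549114  5.37733969 13.48524013] 0.013615290213171429 29.4223952293396
the job is handed in; nothing more can be done
None
```

The cage is open and handed in: red catch squeezed first, then yellow, and the gripper is holding the gate by its blue handle near its 1.75 rad stop, with the sample and the bench items not touched.

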